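# Put the calibration weight set to bed

## Task

The weight set is done with: pushing with the fingers only and gripping nothing, first fold the upright white retaining flap in the case all the way down over the weights, then swing the lid over from behind and press it fully shut, without slamming or forcing either. Do not lift or shift the weights or any of the things standing around the case.

Things in the scene. Friction and masses are not known exactly. Their poses are not given: they have to be found in the camera images.
- case: Open plastic case of a calibration weight set, fixed to the bench: 250 (its x) x 180 (its y) x 75 mm high, walls 6 mm. Origin: centre of its underside. Its z is up; its +y side carries the lid's hinge, its -y side the flap's hinge. A 12 mm thick carry handle stands out 24 mm from the outside of its -y wall at 45 mm height.
- lid (a joint): Angle of the case's flat grey lid (250 mm along the case's x, 180 mm from hinge to free edge, 12 mm thick): 0 = shut and flat on the case, pi/2 = standing upright on the case's +y rim, more = leaning back outward; stop at 2.0. The hinge is stiff: the lid stays where it is left, and moving it takes about 1 to 4 N near its free edge, in the closing direction. An upright flap blocks it.
- lid_hinge (a point): Middle of the lid's hinge line, which runs along the case's x, 90 mm to +y of the case's origin and 76.5 mm up; it lies in the lid's inner face (the outer face is 12 mm from it). Turns with the lid.
- lid_edge (a point): Middle of the lid's free edge, on the outer face: with the lid shut this is at the case's -y rim, 88.5 mm above the bench.
- flap (a joint): Angle of the retaining flap, a white plate inside the case (200 mm along the case's x, 85 mm from hinge to free edge, 4 mm thick): 0 = folded down level over the weights, pi/2 = upright; stop at 1.7. It folds towards the case's +y (towards the lid's hinge). Its hinge is stiff too: it stays where it is left and takes up to about 1 N near its free edge.
- flap_hinge (a point): Middle of the flap's hinge line, along the case's x, 76 mm to -y of the case's origin and 60 mm up; it lies in the flap's inner face (the one over the weights; the outer face is 4 mm from it). Turns with the flap.
- flap_edge (a point): Middle of the flap's free edge, on the outer face: folded down it is 9 mm to +y of the case's origin and 64 mm above the bench, 11 mm below the rim.
- weight_a: Steel knob weight, 33 mm diameter, 40 mm high, loose in its well in the case's foam under the flap; origin at its underside, 15 mm above the bench.
- weight_b: Steel knob weight, 27 mm diameter, 34 mm high, as weight_a.
- weight_c: Steel knob weight, 21 mm diameter, 30 mm high, as weight_a.
- jar: White jar, 60 mm diameter, 75 mm high; one of three vessels behind the case, which may have swapped places: jar, bottle, beaker. Origin at its underside.
- bottle: Brown glass bottle, 60 mm diameter, 140 mm high, behind the case. Origin at its underside.
- beaker: Clear glass beaker, 66 mm diameter, 85 mm high, behind the case. Origin at its underside.
- boat: Shallow white weighing dish, 84 mm diameter, 22 mm high, on the bench beside the case under the open lid. Origin at its underside.
- spatula: Flat steel laboratory spatula, 190 mm long, 20 mm wide at the blade, 5 mm thick, lying along the flap side of the case. Origin at its underside.
- brush: Brush, 180 mm long, lying beyond the dish on the lid side. Origin at its underside.
- rack: Green tube rack, 120 x 50 x 57 mm high with the tubes, on the flap side beyond the spatula. Origin at its underside.

How it is judged:
By the outcome, as a careful person would: the job done as asked, in the order asked, and still so for the second after the job is handed in, with the robot touching nothing.
It also fails if it takes over 54 s, if anything falls off the work surface, if the arm or the gripper's body presses on something with over 40 N, if the wrist force passes 120 N, or if a joint passes its speed limit or range.

## Robot

A 6-joint arm with a two-finger parallel gripper is mounted at the origin on the work surface. World frame = base frame: x ahead of the robot, y to its left, z up, the work surface at z = 0. Lengths are in m, angles in rad, forces in N, time in s.
With the tool pointing down it reaches from about 0.4 to 0.825 m from the base axis. Payload 7 kg.
Tool frame: the origin (TCP) lies at the centre of the arm's flange, where the gripper is bolted on; the fingertips stand 178 mm ahead of it and the grasp point (between the pads) lies 159 mm ahead of it (arm.tip_reach is the distance from the TCP to the fingertips, in m); z points along the fingers, y is the direction in which the jaws open and shut (so a half turn about z gives the same grasp; the last joint's range is limited). The gripper opens to 88 mm and grips with 3 to 60 N. Pads are 19 mm wide; open, the fingers measure 130 mm over their backs; the gripper's body (78 mm by 193 mm) begins 47 mm behind the grasp point.
Start: joints at [1.427, 0.359, 0.012, 0, -1.224, -0.288], TCP at [0.282, 0.613, 0.405] pointing down, gripper open.
Joint ranges: [-3.07, 3.07], [-1.43, 2.12], [-1.02, 1.25], [-3.03, 1.67], [-3.05, -0], [-3.03, 3.03]. Speed limits (rad/s): [2.39, 2.39, 3.01, 3.14, 3.14, 3.14].

## Interface

Orientations are given as [roll, pitch, yaw] about the fixed x, y, z axes, in that order (R = Rz(yaw) Ry(pitch) Rx(roll)).
In Python, from station import arm gives the robot as it stands.
- The arm moves only by the shell command python3 -m inch 'ROWS' [OPENING] [FORCE]. ROWS is JSON, a list that holds one entry, the list of rows, each a list of 6 numbers: the shift along the world's x, y, z in units of 200 mm (1.0 is 200 mm), then the turn, a rotation vector about the world's x, y, z in units of 180 degrees (1.0 is 180 degrees). A call has 1 to 8 rows; each row is the pose to reach, as a shift and turn from the pose commanded when the call began, turning the shorter way round; what a row does not reach only later rows make up. A row lasts 1/8 s, in which the tool goes at most 62.5 mm and 10.7 degrees, less where a joint would pass 70% of its speed; a pose out of reach is approached as far as the arm can. A call with a number of a shift or a turn outside -1 to 1 is refused whole. A call with a gripper value outside its range is refused whole. OPENING is the finger opening in mm, from 0 to 87.6, set as the call begins (- or left out, the last holds). The fingers move at their own pace and stop on an object; FORCE is the grip in N (left out, the last holds). Time passes only in rows, so rows that repeat a pose let the fingers close. It gives the time, the measured TCP pose, the force and the opening at its end, in the units of the state.
- arm.get_state(): the state, without advancing time (a new reading comes with each control period).
- arm.grab_frame(name): name is "scene" or "top" or "wrist"; returns the picture (400x640x3 uint8, blue, green, red); there is no depth.
- arm.camera_params(name): a dict with "vertical_fov" (degrees; the focal length in pixels is half the picture's height over the tangent of half this angle, whatever the lens; pixels are square), "cx", "cy" (the principal point, pixels), "pose" (4x4, takes a point from camera to world coordinates). Camera axes: x right, y down, z forward; pixel columns grow to the right and rows downward; lengths in m; the calibration is good to about 2 mm. A picture is of the moment at which its call begins: read the wrist's pose just before it. camera_params takes no time and is no camera call; for the wrist camera it gives the pose at the moment of the call.
- arm.job_done(): hands the job in, once; it reports no verdict.
Trained networks look in the newest picture that a camera, given by its name, has taken for a name from the list of things; names that differ only in an ending like _2 or _b are one class to them, and where a whole thing is asked for, a point or a joint stands for the part that bears it (a point fixed in the world has none). Each returns a list of dicts, best first, with "score" (0 to 1); they miss things now and then, are a little off and sometimes report something else, mostly with a low value. They report only what shows in the picture. A call takes as long as a camera call.
- arm.search_frame(target, camera): "box" ([left, top, right, bottom] in pixels, round what is visible of it).
- arm.regions_of(target, camera): "region" (400x640 bool, what is visible of it) and "box" ([left, top, right, bottom] in pixels, round what is visible of it).
The state is a dict: "t": time; "q": joint angles; "qd": joint speeds; "joint_efforts": joint torques, N m; "eef_pos": TCP position; "ee_rot": TCP orientation; "force": force on the tool from outside, world axes, zero at the start; "moment": the same for the moment, N m; "width": finger opening in m.
Only numpy, scipy, OpenCV 4.12 (cv2) and the standard library are available. Lean on these libraries where they do the work, as an engineer would, in place of code of your own. Each camera call takes 0.05 s, during which the arm holds its last target.

## Working session

There is one attempt and no reset: what is moved stays moved. The work goes in short steps, Python scripts to look and compute and a shell command to move; the robot and the scene stay as the last step left them, time stands still between calls to the robot, and variables do not carry over. Pictures are saved under pics/ and viewed, and the job is handed in when it is done.

```bash
ls; mkdir -p pics; python3 - <<'E'
from station import arm
import cv2
for n in ("scene","top"):
    cv2.imwrite(f"pics/{n}0.png",arm.grab_frame(n))
    p=arm.camera_params(n);print(n,p)
s=arm.get_state();print(s['t'],s['eef_pos'],s['ee_rot'],s['force'],s['width'],arm.tip_reach)
E
```

```text
pics
scene {'vertical_fov': 44.84844143147691, 'cx': 315.85548435737644, 'cy': 200.29677458942277, 'pose': array([[ 0.07623123,  0.63720767, -0.76691276,  1.45463393],
       [ 0.99698716, -0.05976726,  0.0494416 , -0.00829541],
       [-0.01433171, -0.76837117, -0.639844  ,  0.75277081],
       [ 0.        ,  0.        ,  0.        ,  1.        ]])}
top {'vertical_fov': 42.818102510160564, 'cx': 311.323315308478, 'cy': 195.01525205346172, 'pose': array([[ 0.02901614, -0.99482256,  0.09739678,  0.51014469],
       [-0.99946839, -0.02742577,  0.0176283 ,  0.03048756],
       [-0.01486584, -0.09785651, -0.9950895 ,  1.11106873],
       [ 0.        ,  0.        ,  0.        ,  1.        ]])}
0.1 [0.28242804 0.61289784 0.40383991] [ 3.14017944e+00 -1.25020246e-04 -4.31884148e-01] [-0.84894251 -0.20174228 -0.21596013] 0.08790766941921524 0.1781
```

View pics/scene0.png

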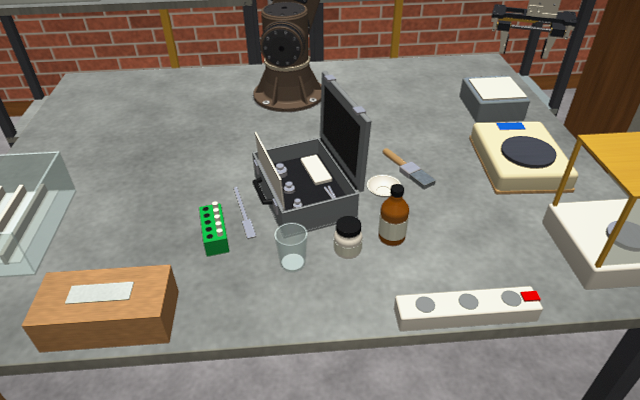

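View pics/top0.png

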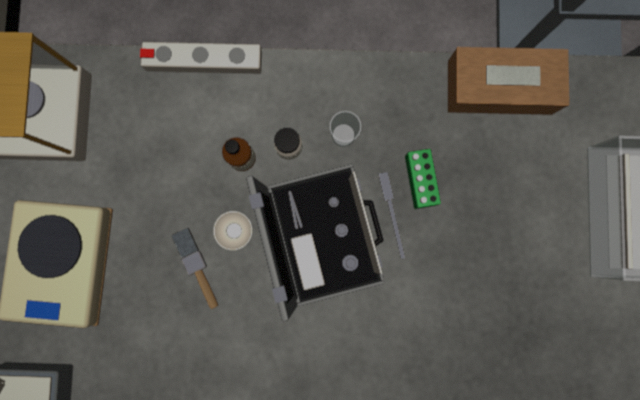

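```bash
python3 - <<'E'
import cv2
a=cv2.imread("pics/top0.png")[150:330,220:420]; cv2.imwrite("pics/topz.png",cv2.resize(a,None,fx=4,fy=4,interpolation=cv2.INTER_CUBIC)[:600*2])
a=cv2.imread("pics/scene0.png")[65:235,235:395]; cv2.imwrite("pics/scz.png",cv2.resize(a,None,fx=3.5,fy=3.5,interpolation=cv2.INTER_CUBIC))
a=cv2.imread("pics/topz.png");a=cv2.resize(a,(660,594));cv2.imwrite("pics/topz.png",a)
E
```

```text
(no output)
```

View pics/topz.png

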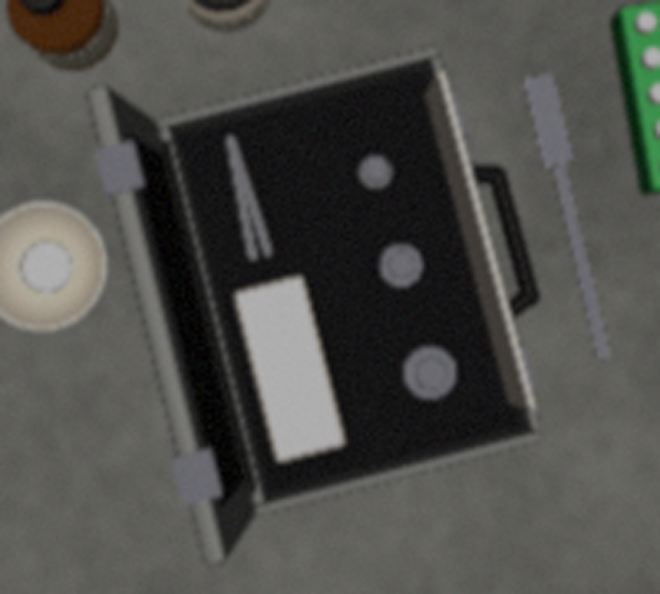

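View pics/scz.png

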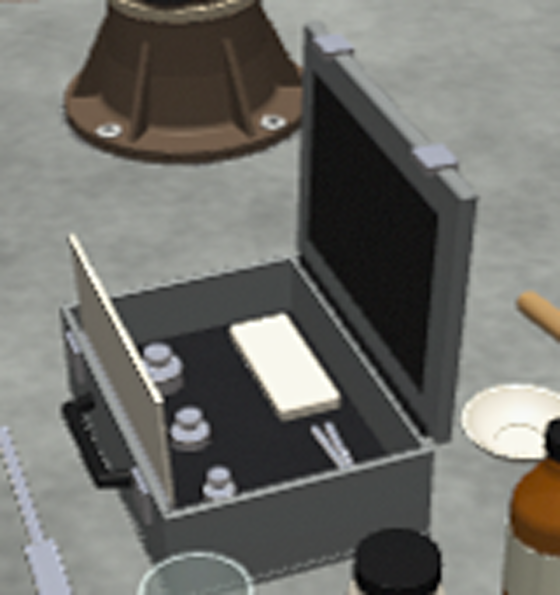

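```bash
cat > h.py <<'E'
import numpy as np,cv2
from station import arm
from scipy.spatial.transform import Rotation as Ro
def proj(n,P,pr=None):
    p=pr or arm.camera_params(n); f=200/np.tan(np.radians(p['vertical_fov']/2))
    T=np.linalg.inv(p['pose']); c=np.asarray(P)@T[:3,:3].T+T[:3,3]
    return c[:,:2]/c[:,2:]*f+[p['cx'],p['cy']]
def case2w(P,x,y,yaw):
    c,s=np.cos(yaw),np.sin(yaw); P=np.atleast_2d(P)
    return np.c_[x+c*P[:,0]-s*P[:,1], y+s*P[:,0]+c*P[:,1], P[:,2]]
def lidpt(x,r,h,th): # r from hinge toward edge, h towards outer
    return [x, .09-r*np.cos(th)+h*np.sin(th), .0765+r*np.sin(th)+h*np.cos(th)]
def flpt(x,r,h,th):
    return [x,-.076+r*np.cos(th)-h*np.sin(th), .060+r*np.sin(th)+h*np.cos(th)]
E
python3 - <<'E'
from h import *
from scipy.optimize import least_squares
tz=lambda u,v:(220+u/3.3,150+v/3.3)
sz=lambda u,v:(235+u/3.5,65+v/3.5)
r=[(.125,-.09,.075),(-.125,-.09,.075),(.125,.09,.075),(-.125,.09,.075)]
def pts(p):
    x,y,yaw,l,f=p
    T=r[:]+[lidpt(.125,.18,.012,l),lidpt(-.125,.18,.012,l)]
    S=r[:]+[lidpt(.125,.18,.012,l),lidpt(.125,.18,0,l),flpt(-.1,.085,.002,f),flpt(.1,.085,.002,f)]
    return np.r_[proj('top',case2w(T,x,y,yaw),A),proj('scene',case2w(S,x,y,yaw),B)]
A=arm.camera_params('top');B=arm.camera_params('scene')
obs=np.array([tz(437,55),tz(535,432),tz(163,125),tz(257,503),tz(95,90),tz(215,560),
 sz(165,517),sz(63,308),sz(430,450),sz(293,260),sz(473,195),sz(443,205),sz(70,237),sz(160,403)])
o=least_squares(lambda p:(pts(p)-obs).ravel(),[.45,.03,.24,1.7,1.57],loss='soft_l1')
print(o.x);print(np.round(pts(o.x)-obs,1))
np.save('case.npy',o.x)
x,y,yaw,l,f=o.x
g=lambda q:np.round(case2w(q,x,y,yaw),3).tolist()
print('flap edge',g([flpt(0,.085,.004,f)]),'lid edge',g([lidpt(0,.18,.012,l)]))
for n in ['beaker','bottle','jar','boat','rack','spatula','brush','case','flap','lid']:
    b=arm.search_frame(n,'top');print(n,[(np.round(i['box']).tolist(),round(i['score'],2)) for i in b[:2]])
E
```

```text
[0.53458009 0.01901593 0.28523274 1.57523909 1.58913482]
[[-0.7 -3.7]
 [ 2.2  1.4]
 [-2.6 -2.7]
 [-0.5  2.9]
 [-0.2 -2.7]
 [ 0.1  0.5]
 [-0.8  1. ]
 [-2.  -0.9]
 [ 1.   0.4]
 [-0.2 -1.9]
 [-1.6  0.7]
 [ 1.5 -1. ]
 [ 0.  -0.7]
 [-0.3 -0.4]]
flap edge [[0.558, -0.059, 0.145]] lid edge [[0.506, 0.118, 0.256]]
beaker [([325.0, 111.0, 361.0, 147.0], 0.87), ([335.0, 222.0, 348.0, 238.0], 0.2)]
bottle [([221.0, 140.0, 256.0, 171.0], 0.75)]
jar [([273.0, 127.0, 301.0, 162.0], 0.68)]
boat [([214.0, 212.0, 254.0, 252.0], 0.66)]
rack [([404.0, 149.0, 443.0, 211.0], 0.57)]
spatula [([377.0, 174.0, 407.0, 263.0], 0.58)]
brush [([173.0, 226.0, 218.0, 309.0], 0.56)]
case [([247.0, 167.0, 384.0, 322.0], 0.65), ([171.0, 227.0, 218.0, 311.0], 0.58)]
flap [([349.0, 175.0, 383.0, 275.0], 0.66)]
lid [([247.0, 175.0, 293.0, 324.0], 0.89), ([225.0, 140.0, 258.0, 172.0], 0.73)]
```

```bash
cat > fit.py <<'E'
from h import *
from scipy.optimize import least_squares
tz=lambda u,v:(220+u/3.3,150+v/3.3)
sz=lambda u,v:(235+u/3.5,65+v/3.5)
r=[(.125,-.09,.075),(-.125,-.09,.075),(.125,.09,.075),(-.125,.09,.075)]
A=arm.camera_params('top');B=arm.camera_params('scene')
def dist(p,c,k,f):
    d=(p-[c['cx'],c['cy']])/f; r2=(d**2).sum(1,keepdims=True)
    return d*(1+k*r2)*f+[c['cx'],c['cy']]
F=lambda c:200/np.tan(np.radians(c['vertical_fov']/2))
def pts(p):
    x,y,yaw,l,f,k1,k2=p
    T=r[:]+[lidpt(.125,.18,.012,l),lidpt(-.125,.18,.012,l)]
    S=r[:]+[lidpt(.125,.18,.012,l),lidpt(.125,.18,0,l),flpt(-.1,.085,.002,f),flpt(.1,.085,.002,f)]
    return np.r_[dist(proj('top',case2w(T,x,y,yaw),A),A,k1,F(A)),dist(proj('scene',case2w(S,x,y,yaw),B),B,k2,F(B))]
obs=np.array([tz(437,55),tz(535,432),tz(163,125),tz(257,503),tz(95,90),tz(215,560),
 sz(165,517),sz(63,308),sz(430,450),sz(293,260),sz(473,195),sz(443,205),sz(70,237),sz(160,403)])
for w in ([1,1],[1,0],[0,1]):
  for kk in (0,1):
    W=np.r_[np.ones(6)*w[0],np.ones(8)*w[1]][:,None]
    o=least_squares(lambda p:np.r_[(W*(pts(p*np.r_[1,1,1,1,1,kk,kk])-obs)).ravel(),1e-3*p],[.5,.03,.24,1.7,1.57,0,0])
    print(w,kk,np.round(o.x,3),round(o.cost,2));
    if sum(w)==1 or kk:print(np.round(W*(pts(o.x*np.r_[1,1,1,1,1,kk,kk])-obs),1).tolist())
E
python3 fit.py
```

```text
[1, 1] 0 [0.534 0.019 0.283 1.576 1.591 0.    0.   ] 33.82
[1, 1] 1 [ 0.531  0.018  0.285  1.592  1.599 -0.591 -0.567] 17.11
[[-0.5, -1.7], [0.3, 0.6], [-2.0, -0.9], [0.2, 1.5], [-0.8, 0.1], [-0.3, -1.7], [-1.1, -0.1], [-1.2, -1.0], [0.2, -0.6], [-0.6, -2.0], [-2.1, 1.4], [1.2, -0.6], [0.7, 0.0], [-0.9, -1.3]]
[1, 0] 0 [0.533 0.018 0.282 1.58  0.    0.    0.   ] 23.6
[[-0.0, -3.0], [2.5, 2.2], [-2.0, -2.2], [-0.3, 3.4], [-0.0, -2.0], [-0.2, 1.3], [-0.0, 0.0], [-0.0, -0.0], [0.0, 0.0], [-0.0, -0.0], [-0.0, 0.0], [0.0, -0.0], [0.0, 0.0], [0.0, 0.0]]
[1, 0] 1 [ 0.529  0.017  0.279  1.596  0.    -0.687  0.   ] 5.13
[[0.5, -0.8], [0.3, 1.2], [-1.1, -0.5], [0.5, 1.5], [-0.0, 0.6], [-0.2, -1.9], [-0.0, -0.0], [-0.0, -0.0], [-0.0, -0.0], [-0.0, -0.0], [-0.0, -0.0], [0.0, -0.0], [0.0, 0.0], [0.0, 0.0]]
[0, 1] 0 [0.535 0.02  0.283 1.568 1.603 0.    0.   ] 8.27
[[-0.0, -0.0], [0.0, 0.0], [-0.0, -0.0], [-0.0, 0.0], [-0.0, -0.0], [-0.0, -0.0], [-0.4, 1.2], [-1.4, -0.9], [1.5, 0.6], [0.4, -1.7], [-1.5, 1.0], [1.5, -0.7], [0.2, -0.5], [-0.3, -0.1]]
[0, 1] 1 [ 0.534  0.02   0.287  1.58   1.61   0.    -0.37 ] 7.22
[[-0.0, -0.0], [0.0, 0.0], [-0.0, -0.0], [-0.0, 0.0], [-0.0, -0.0], [-0.0, 0.0], [-0.2, 0.7], [-1.1, -0.6], [1.2, 0.0], [-0.1, -1.7], [-1.6, 1.4], [1.6, -0.4], [0.5, 0.2], [-0.5, -0.4]]
```

```bash
python3 -m inch '[[[0,0,0.2,0,0,-0.05],[0,-0.1,0.45,0,0,-0.1],[0.1,-0.35,0.45,0,0,-0.15],[0.2,-0.6,0.45,0,0,-0.2],[0.35,-0.876,0.45,0,0,-0.25],[0.35,-0.876,0.45,0,0,-0.272],[0.35,-0.876,0.45,0,0,-0.272]]]' 0 20; python3 -m inch '[[[0.12,-0.3,0,0,0,0],[0.24,-0.6,0,0,0,0],[0.35,-0.876,0,0,0,0],[0.35,-0.876,0,0,0,0]]]'
```

```text
t: 1.48
eef_pos: [0.3528, 0.4371, 0.4952]
ee_rot: [-3.141, 0.001, -1.287]
force: [-0.8, 1.4, -0.1]
width: 0.023
t: 1.98
eef_pos: [0.4232, 0.2602, 0.495]
ee_rot: [-3.141, 0.0, -1.287]
force: [-0.4, 0.8, 0.3]
width: 0.0003
```

```bash
python3 -m inch '[[[0.12,-0.3,0,0,0,0],[0.24,-0.6,0,0,0,0],[0.35,-0.876,0,0,0,0],[0.35,-0.876,0,0,0,0]]]';  python3 -m inch '[[[0.12,-0.3,0,0,0,0],[0.24,-0.6,0,0,0,0],[0.35,-0.876,0,0,0,0],[0.35,-0.876,0,0,0,0]]]'; python3 - <<'E'
from h import *
cv2.imwrite("pics/w1.png",arm.grab_frame('wrist'));cv2.imwrite("pics/t1.png",arm.grab_frame('top'))
x,y,w=.532,.018,.284
s=arm.get_state();print(s['t'],s['eef_pos'])
for yy,z in [(-.105,.20),(-.105,.12)]:
    P=case2w([[0,yy-.0095,z+.1781]],x,y,w)[0]; print(P,(P-s['eef_pos'])/.2)
E
```

```text
t: 2.48
eef_pos: [0.4937, 0.0854, 0.4943]
ee_rot: [3.141, -0.001, -1.289]
force: [-0.0, 1.3, 0.2]
width: 0.0007
t: 2.98
eef_pos: [0.5642, -0.0893, 0.4933]
ee_rot: [3.139, 0.0, -1.288]
force: [0.5, 1.6, -0.9]
width: 0.0008
3.075 [ 0.56318688 -0.08701432  0.49383984]
[ 0.56408263 -0.0919134   0.3781    ] [ 0.00447876 -0.02449537 -0.57869921]
[ 0.56408263 -0.0919134   0.2981    ] [ 0.00447876 -0.02449537 -0.97869921]
```

View pics/w1.png

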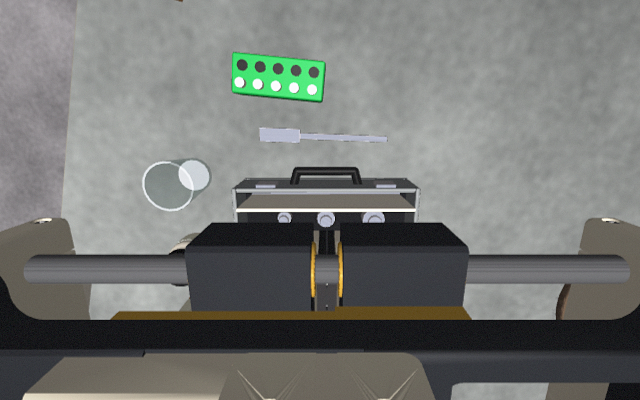

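View pics/t1.png

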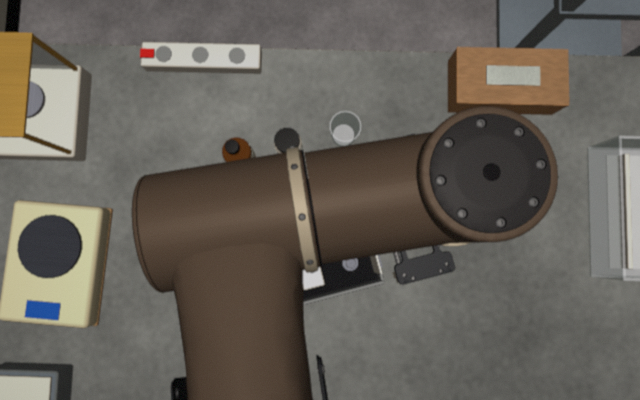

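```bash
python3 - <<'E'
from h import *
cv2.imwrite("pics/s1.png",arm.grab_frame('scene'))
x,y,w=.532,.018,.284
P=case2w([(.125,-.09,.075),(-.125,-.09,.075),(.1,-.08,.145),(-.1,-.08,.145)],x,y,w)
print(proj('wrist',P).round(1),arm.camera_params('wrist'))
s=arm.get_state();print(s['q'],s['ee_rot'])
E
```

```text
[[231.3 186.3]
 [420.9 186.7]
 [235.8 208.8]
 [416.2 209.2]] {'vertical_fov': 65.59602972257476, 'cx': 326.3248830343439, 'cy': 199.1372947378053, 'pose': array([[-9.59324654e-01, -2.72830842e-01, -7.25226794e-02,
         5.82071643e-01],
       [-2.82305044e-01,  9.27369255e-01,  2.45540480e-01,
        -1.53549130e-01],
       [ 2.64287045e-04,  2.56026555e-01, -9.66669713e-01,
         4.74855369e-01],
       [ 0.00000000e+00,  0.00000000e+00,  0.00000000e+00,
         1.00000000e+00]])}
[ 1.91095621e-01  1.39633224e-01 -7.84719442e-02 -3.59460622e-04
 -1.35331898e+00  9.50194712e-02] [ 3.14100095e+00  4.08928463e-04 -1.28475903e+00]
```

View pics/s1.png

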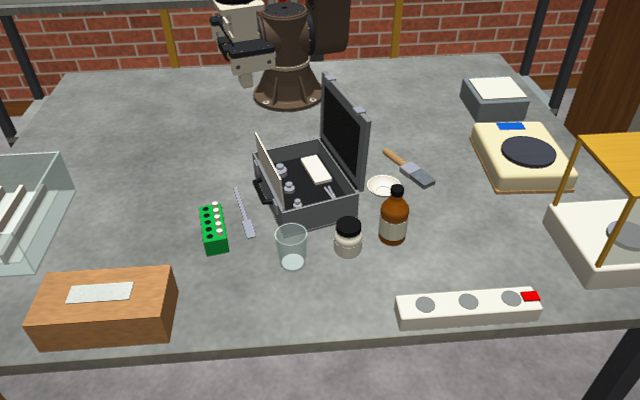

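```bash
python3 -m inch '[[[0,-0.02,-0.2,0,0,0],[0,-0.02,-0.45,0,0,0],[0,-0.02,-0.7,0,0,0],[0,-0.02,-0.88,0,0,0],[0,-0.02,-0.95,0,0,0],[0,-0.02,-0.95,0,0,0]]]'; python3 - <<'E'
from h import *
cv2.imwrite("pics/s2.png",arm.grab_frame('scene')[40:240,200:440])
cv2.imwrite("pics/w2.png",arm.grab_frame('wrist'))
x,y,w=.532,.018,.284
s=arm.get_state();print(s['t'],s['eef_pos'],s['force'])
r=.065
for th in [1.57,1.4,1.2,1,.8,.6,.4,.2,0]:
    e=flpt(0,r,.004,th); P=case2w([[0,e[1]-.0095,e[2]+.1781]],x,y,w)[0]; print(th,((P-s['eef_pos'])/.2).round(3).tolist())
E
```

```text
t: 3.88
eef_pos: [0.5627, -0.0906, 0.3048]
ee_rot: [3.141, -0.0, -1.284]
force: [0.7, -0.5, 1.2]
width: 0.0004
3.975 [ 0.56324154 -0.09108347  0.3063431 ] [ 0.21821223 -0.32060396  0.67725484]
1.57 [-0.031, 0.116, -0.016]
1.4 [-0.046, 0.169, -0.018]
1.2 [-0.064, 0.23, -0.031]
1 [-0.081, 0.287, -0.057]
0.8 [-0.096, 0.339, -0.094]
0.6 [-0.108, 0.382, -0.141]
0.4 [-0.118, 0.415, -0.196]
0.2 [-0.125, 0.437, -0.257]
0 [-0.127, 0.447, -0.321]
```

View pics/s2.png

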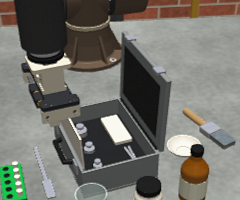

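View pics/w2.png

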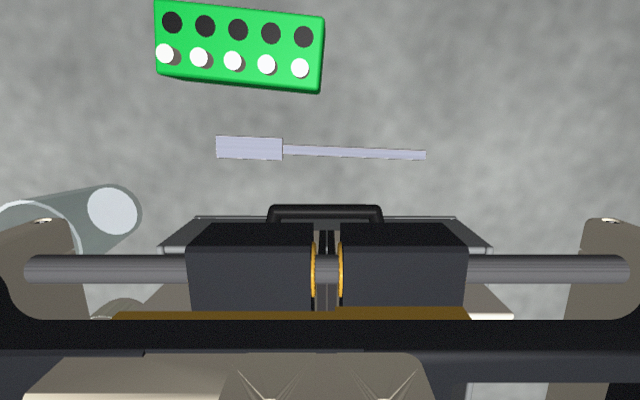

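```bash
python3 -m inch '[[[-0.01,0.05,-0.01,0,0,0],[-0.02,0.09,-0.015,0,0,0],[-0.03,0.12,-0.016,0,0,0],[-0.039,0.145,-0.017,0,0,0],[-0.046,0.169,-0.018,0,0,0],[-0.055,0.2,-0.024,0,0,0],[-0.064,0.23,-0.031,0,0,0],[-0.072,0.258,-0.043,0,0,0]]]'; python3 - <<'E'
from h import *
cv2.imwrite("pics/s3.png",cv2.resize(arm.grab_frame('scene')[60:240,220:400],None,fx=3,fy=3))
s=arm.get_state();print(s['t'],s['eef_pos'],s['force'])
x,y,w=.532,.018,.284
for th in [1.1,1,.9,.8,.7,.6,.5,.4,.3,.2,.1,0]:
    e=flpt(0,.065,.004,th); P=case2w([[0,e[1]-.0095,e[2]+.1781]],x,y,w)[0]; print(th,((P-s['eef_pos'])/.2).round(3).tolist())
E
```

```text
t: 4.97
eef_pos: [0.548, -0.0398, 0.2959]
ee_rot: [3.141, -0.0, -1.286]
force: [0.6, -0.8, -0.5]
width: 0.0007
5.025 [ 0.54768776 -0.03942774  0.29555108] [-0.17001332  0.96573714 -0.62134818]
1.1 [0.005, 0.001, 0.011]
1 [-0.003, 0.029, -0.003]
0.9 [-0.011, 0.056, -0.02]
0.8 [-0.018, 0.08, -0.04]
0.7 [-0.025, 0.103, -0.063]
0.6 [-0.031, 0.123, -0.087]
0.5 [-0.036, 0.141, -0.114]
0.4 [-0.04, 0.157, -0.142]
0.3 [-0.044, 0.169, -0.172]
0.2 [-0.047, 0.179, -0.203]
0.1 [-0.049, 0.185, -0.235]
0 [-0.05, 0.189, -0.267]
```

View pics/s3.png

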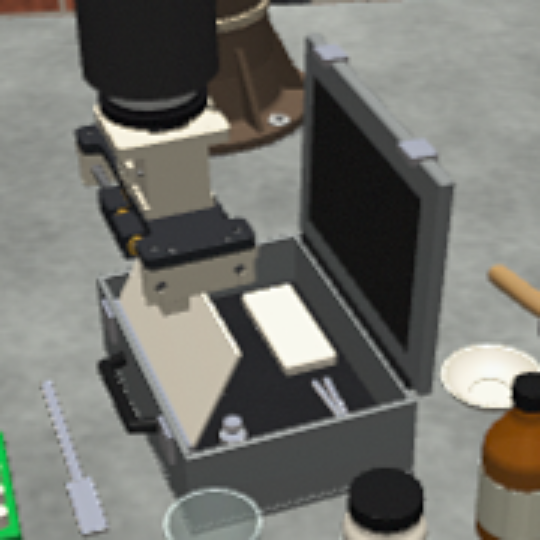

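```bash
python3 -m inch '[[[-0.003,0.025,-0.005,0,0,0],[-0.011,0.054,-0.022,0,0,0],[-0.018,0.08,-0.042,0,0,0],[-0.025,0.103,-0.065,0,0,0],[-0.031,0.123,-0.089,0,0,0],[-0.036,0.141,-0.116,0,0,0],[-0.04,0.157,-0.144,0,0,0],[-0.044,0.169,-0.172,0,0,0]]]'; python3 - <<'E'
from h import *
s=arm.get_state();print(s['t'],s['eef_pos'],s['force'])
x,y,w=.532,.018,.284
for th in [.3,.2,.1,0]:
    e=flpt(0,.065,.004,th); P=case2w([[0,e[1]-.0095,e[2]+.1781]],x,y,w)[0]; print(th,((P-s['eef_pos'])/.2).round(3).tolist())
E
```

```text
t: 6.02
eef_pos: [0.5393, -0.0062, 0.2613]
ee_rot: [-3.142, 0.0, -1.286]
force: [0.6, -0.9, -0.4]
width: 0.0005
6.025 [ 0.5392754  -0.00617939  0.26125856] [ 0.62109887 -0.90441295 -0.36984926]
0.3 [-0.002, 0.003, -0.001]
0.2 [-0.005, 0.012, -0.032]
0.1 [-0.007, 0.019, -0.063]
0 [-0.008, 0.023, -0.096]
```

```bash
python3 -m inch '[[[-0.003,0.008,-0.015,0,0,0],[-0.005,0.012,-0.032,0,0,0],[-0.006,0.016,-0.047,0,0,0],[-0.007,0.019,-0.063,0,0,0],[-0.008,0.021,-0.078,0,0,0],[-0.008,0.023,-0.09,0,0,0]]]'; python3 -m inch '[[[0,0,-0.005,0,0,0],[0,0,-0.009,0,0,0]]]'; python3 - <<'E'
from h import *
cv2.imwrite("pics/s4.png",cv2.resize(arm.grab_frame('scene')[60:240,220:400],None,fx=3,fy=3))
s=arm.get_state();print(s['t'],s['eef_pos'],s['force'])
E
```

```text
t: 6.78
eef_pos: [0.5377, -0.0018, 0.2435]
ee_rot: [-3.142, -0.0, -1.286]
force: [0.7, 0.3, 0.7]
width: 0.0004
t: 7.02
eef_pos: [0.5377, -0.0017, 0.2423]
ee_rot: [3.142, -0.0, -1.286]
force: [-4.2, 1.2, 11.0]
width: 0.0001
7.075 [ 0.53767015 -0.00175     0.24236084] [-1.55512807  1.71579827  5.67711961]
```

View pics/s4.png

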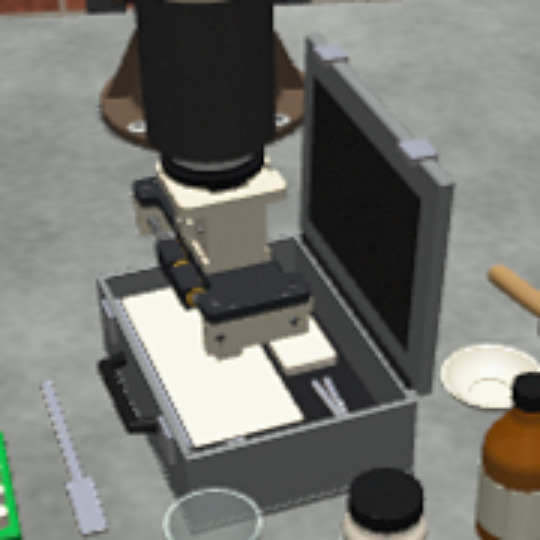

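```bash
python3 -m inch '[[[0,0,0.05,0,0,0],[0,0,0.25,0,0,0],[0,0,0.5,0,0,0],[0,0,0.75,0,0,0],[0,0,1,0,0,0],[0,0,1,0,0,0]]]'; python3 -m inch '[[[0,0,0.25,0,0,0],[-0.05,0.2,0.25,0,0,0],[-0.11,0.4,0.25,0,0,0],[-0.16,0.6,0.25,0,0,0],[-0.21,0.75,0.25,0,0,0],[-0.21,0.75,0.25,0,0,0]]]'; python3 - <<'E'
from h import *
cv2.imwrite("pics/s5.png",cv2.resize(arm.grab_frame('scene')[0:240,200:440],None,fx=2.4,fy=2.4))
cv2.imwrite("pics/w5.png",arm.grab_frame('wrist'))
x,y,w=.532,.018,.284
s=arm.get_state();print(s['t'],s['eef_pos'],s['force'])
P=case2w([[0,.1365,.2315+.1781]],x,y,w)[0];print((P-s['eef_pos'])/.2)
print(proj('wrist',case2w([lidpt(.125,.18,.012,1.58),lidpt(-.125,.18,.012,1.58),flpt(.1,.085,.004,0),flpt(-.1,.085,.004,0)],x,y,w)).round())
print(proj('scene',case2w([flpt(.1,.085,.004,0),flpt(.1,.085,.004,.1)],x,y,w)).round(1))
E
```

```text
t: 7.82
eef_pos: [0.5382, -0.0019, 0.447]
ee_rot: [-3.133, -0.001, -1.286]
force: [0.8, 0.5, -0.8]
width: 0.0003
t: 8.57
eef_pos: [0.495, 0.1497, 0.4915]
ee_rot: [3.141, 0.0, -1.284]
force: [0.1, 0.2, 0.5]
width: 0.0004
8.675 [0.49549816 0.14827025 0.49162077] [ 0.19733953 -0.50146336  0.74176008]
[-0.0087257   0.00380939 -0.41010383]
[[150. 173.]
 [505. 174.]
 [246.  69.]
 [409.  70.]]
[[320.1 199. ]
 [319.7 196.2]]
```

View pics/s5.png

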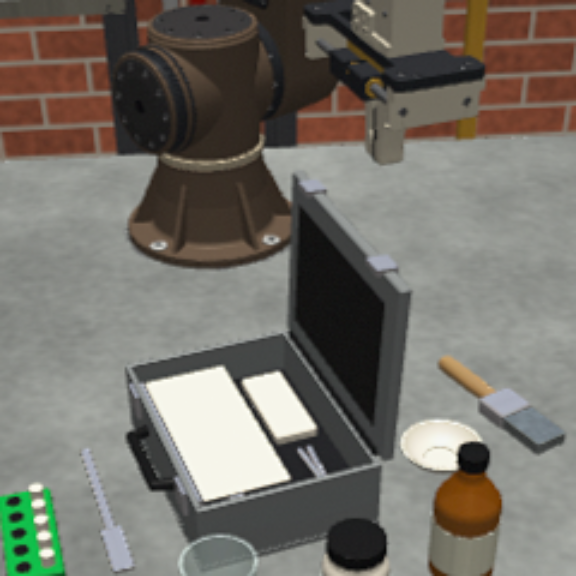

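View pics/w5.png

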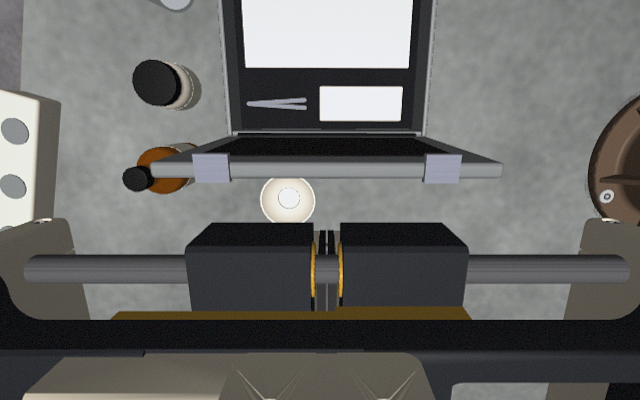

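```bash
python3 -m inch '[[[-0.01,0.015,-0.15,0,0,0],[-0.01,0.015,-0.3,0,0,0],[-0.01,0.015,-0.39,0,0,0],[-0.01,0.015,-0.41,0,0,0],[-0.01,0.015,-0.41,0,0,0]]]'; cat > lid.py <<'E'
from h import *
import sys
x,y,w=.532,.018,.284
s=arm.get_state();print(s['t'],s['eef_pos'],s['force'])
for th in map(float,sys.argv[1:]):
    e=lidpt(0,.155,.012,th); P=case2w([[0,e[1]+.0095,e[2]+.1781]],x,y,w)[0]; print(th,((P-s['eef_pos'])/.2).round(3).tolist())
E
python3 lid.py 1.6 1.55 1.5 1.45 1.4 1.35 1.3 1.25 1.2; python3 -c "
from h import *
cv2.imwrite('pics/s6.png',cv2.resize(arm.grab_frame('scene')[0:240,200:440],None,fx=2.4,fy=2.4))"
```

```text
t: 9.3
eef_pos: [0.494, 0.1508, 0.4103]
ee_rot: [-3.141, -0.0, -1.287]
force: [0.3, -0.0, -0.2]
width: 0.0003
9.3 [0.49403277 0.15075832 0.41025088] [ 0.28075792 -0.01323668 -0.19163554]
1.6 [0.027, -0.107, -0.005]
1.55 [0.038, -0.144, -0.002]
1.5 [0.049, -0.181, -0.001]
1.45 [0.06, -0.219, -0.002]
1.4 [0.071, -0.256, -0.004]
1.35 [0.082, -0.293, -0.009]
1.3 [0.092, -0.33, -0.015]
1.25 [0.103, -0.366, -0.024]
1.2 [0.113, -0.402, -0.034]
```

View pics/s6.png

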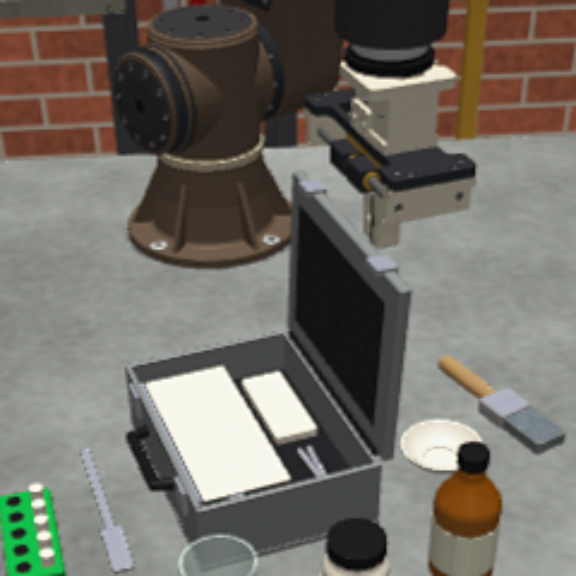

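```bash
python3 -m inch '[[[0.013,-0.05,-0.005,0,0,0],[0.027,-0.095,-0.005,0,0,0],[0.035,-0.125,-0.003,0,0,0],[0.043,-0.155,-0.002,0,0,0],[0.051,-0.187,-0.001,0,0,0],[0.06,-0.219,-0.002,0,0,0],[0.071,-0.256,-0.004,0,0,0],[0.082,-0.293,-0.009,0,0,0]]]'
python3 lid.py 1.3 1.25 1.2 1.15 1.1 1.05 1 .95 .9; python3 -c "
from h import *
cv2.imwrite('pics/s7.png',cv2.resize(arm.grab_frame('scene')[0:240,200:440],None,fx=2.4,fy=2.4))"
```

```text
t: 10.35
eef_pos: [0.5103, 0.0921, 0.408]
ee_rot: [3.142, -0.0, -1.286]
force: [0.5, 1.3, 1.0]
width: 0.0005
10.35 [0.51025863 0.09214045 0.40800737] [0.48773278 1.3116043  1.04523496]
1.3 [0.011, -0.037, -0.004]
1.25 [0.022, -0.073, -0.013]
1.2 [0.032, -0.109, -0.023]
1.15 [0.043, -0.144, -0.035]
1.1 [0.053, -0.179, -0.049]
1.05 [0.063, -0.213, -0.065]
1.0 [0.072, -0.247, -0.082]
0.95 [0.082, -0.279, -0.102]
0.9 [0.091, -0.31, -0.123]
```

View pics/s7.png

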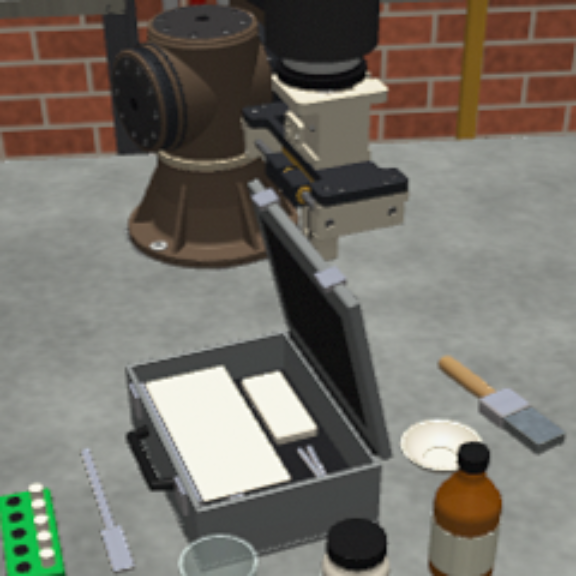

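Lid follows at about 1.3 rad.

```bash
python3 -m inch '[[[0.011,-0.037,-0.004,0,0,0],[0.022,-0.073,-0.013,0,0,0],[0.032,-0.109,-0.023,0,0,0],[0.043,-0.144,-0.035,0,0,0],[0.053,-0.179,-0.049,0,0,0],[0.063,-0.213,-0.065,0,0,0],[0.072,-0.247,-0.082,0,0,0],[0.082,-0.279,-0.102,0,0,0]]]'
python3 lid.py .9 .85 .8 .75 .7 .65 .6 .55
```

```text
t: 11.4
eef_pos: [0.5266, 0.0363, 0.3875]
ee_rot: [-3.142, -0.0, -1.286]
force: [-3.1, 1.8, 1.0]
width: 0.0005
11.4 [0.52661444 0.0363265  0.38747327] [-3.09893659  1.75857705  1.0262745 ]
0.9 [0.009, -0.031, -0.02]
0.85 [0.018, -0.062, -0.043]
0.8 [0.027, -0.091, -0.067]
0.75 [0.035, -0.119, -0.092]
0.7 [0.043, -0.146, -0.119]
0.65 [0.05, -0.171, -0.148]
0.6 [0.057, -0.196, -0.177]
0.55 [0.064, -0.218, -0.208]
```

```bash
python3 -c "
from h import *
cv2.imwrite('pics/s8.png',cv2.resize(arm.grab_frame('scene')[0:240,200:440],None,fx=2.4,fy=2.4))
s=arm.get_state();print(s['force'],s['moment'])"
```

```text
[-0.98187872 -0.54375917  0.70304535] [0.03392056 0.02149915 0.02545968]
```

View pics/s8.png

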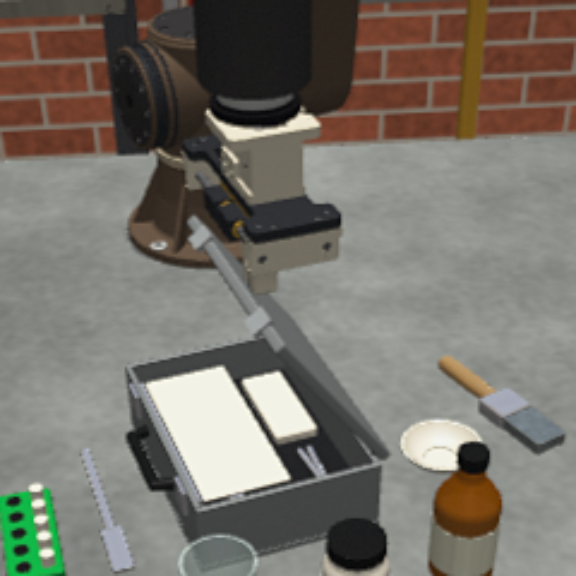

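Fine; only the fingertip touches. Continuing.

```bash
python3 -m inch '[[[0.009,-0.031,-0.02,0,0,0],[0.018,-0.062,-0.043,0,0,0],[0.027,-0.091,-0.067,0,0,0],[0.035,-0.119,-0.092,0,0,0],[0.043,-0.146,-0.119,0,0,0],[0.05,-0.171,-0.148,0,0,0],[0.057,-0.196,-0.177,0,0,0],[0.064,-0.218,-0.208,0,0,0]]]'
python3 lid.py .5 .45 .4 .35 .3 .25 .2 .15
```

```text
t: 12.45
eef_pos: [0.5394, -0.0072, 0.3457]
ee_rot: [-3.141, -0.0, -1.286]
force: [-0.7, -0.0, 2.0]
width: 0.0008
12.45 [ 0.53943228 -0.00715157  0.34568664] [-0.67078135 -0.02661885  1.9774053 ]
0.5 [0.006, -0.022, -0.031]
0.45 [0.012, -0.042, -0.064]
0.4 [0.017, -0.059, -0.098]
0.35 [0.022, -0.076, -0.133]
0.3 [0.026, -0.09, -0.169]
0.25 [0.03, -0.103, -0.206]
0.2 [0.033, -0.114, -0.243]
0.15 [0.036, -0.124, -0.28]
```

```bash
python3 -m inch '[[[0.006,-0.022,-0.031,0,0,0],[0.012,-0.042,-0.064,0,0,0],[0.017,-0.059,-0.098,0,0,0],[0.022,-0.076,-0.133,0,0,0],[0.026,-0.09,-0.169,0,0,0],[0.03,-0.103,-0.206,0,0,0],[0.033,-0.114,-0.243,0,0,0],[0.036,-0.124,-0.28,0,0,0]]]'
python3 lid.py .1 .05 0; python3 -c "
from h import *
cv2.imwrite('pics/s9.png',cv2.resize(arm.grab_frame('scene')[0:240,200:440],None,fx=2.4,fy=2.4))"
```

```text
t: 13.45
eef_pos: [0.5465, -0.0317, 0.2895]
ee_rot: [3.142, 0.0, -1.286]
force: [0.2, -0.3, 0.6]
width: 0.0007
13.45 [ 0.54651871 -0.03170066  0.28951859] [ 0.24744577 -0.28548796  0.64124562]
0.1 [0.002, -0.008, -0.038]
0.05 [0.004, -0.014, -0.076]
0.0 [0.005, -0.018, -0.115]
```

View pics/s9.png

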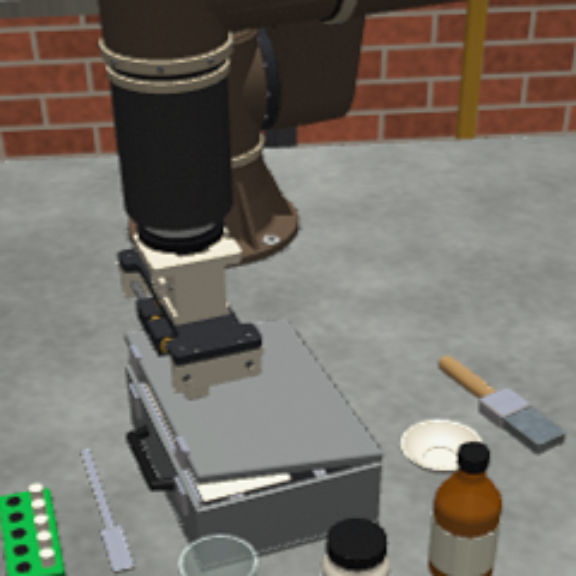

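```bash
python3 -m inch '[[[0.001,-0.004,-0.025,0,0,0],[0.002,-0.008,-0.045,0,0,0],[0.003,-0.011,-0.062,0,0,0],[0.004,-0.014,-0.077,0,0,0],[0.005,-0.016,-0.09,0,0,0],[0.005,-0.018,-0.1,0,0,0],[0.005,-0.018,-0.108,0,0,0],[0.005,-0.018,-0.113,0,0,0]]]';python3 -m inch '[[[0,0,-0.004,0,0,0],[0,0,-0.008,0,0,0]]]'
python3 lid.py 0
```

```text
t: 14.5
eef_pos: [0.5476, -0.0352, 0.2675]
ee_rot: [-3.141, -0.0, -1.286]
force: [0.3, -0.8, 0.9]
width: 0.0003
t: 14.75
eef_pos: [0.5476, -0.0352, 0.2668]
ee_rot: [-3.141, -0.0, -1.286]
force: [-4.3, 0.2, 14.2]
width: 0.0005
14.75 [ 0.54758258 -0.035214    0.26679504] [-4.3493939   0.18069664 14.18377209]
0.0 [-0.0, -0.0, -0.001]
```

```bash
python3 -m inch '[[[0,0,0.01,0,0,0],[0,0,0.05,0,0,0],[0,0,0.25,0,0,0],[0,0,0.5,0,0,0],[0,0,0.75,0,0,0],[0,0,1,0,0,0],[0,0,1,0,0,0]]]'; python3 -m inch '[[[0,0.25,0.1,0,0,0],[-0.1,0.5,0.1,0,0,0],[-0.2,0.75,0.1,0,0,0],[-0.3,1,0.1,0,0,0],[-0.3,1,0.1,0,0,0]]]'; python3 -m inch '[[[-0.1,0.25,0,0,0,0],[-0.2,0.5,0,0,0,0],[-0.3,0.75,0,0,0,0],[-0.3,1,0,0,0,0],[-0.3,1,0,0,0,0]]]'; python3 - <<'E'
from h import *
a=arm.grab_frame('scene');b=arm.grab_frame('top')
cv2.imwrite("pics/s10.png",cv2.resize(a[90:290,180:460],None,fx=2.8,fy=2.8))
cv2.imwrite("pics/t10.png",b)
x,y,w=.532,.018,.284
for th in(0,.05):print(proj('scene',case2w([lidpt(s,.18,.012,th) for s in(.125,-.125)],x,y,w)).round(1).tolist())
s=arm.get_state();print(s['t'],s['eef_pos'],s['force'])
for n in ['beaker','bottle','jar','boat','rack','spatula','brush','lid','flap']:
    d=arm.search_frame(n,'top');print(n,[(np.round(i['box']).tolist(),round(i['score'],2)) for i in d[:1]])
E
```

```text
t: 15.62
eef_pos: [0.548, -0.0353, 0.4709]
ee_rot: [-3.133, -0.001, -1.286]
force: [-0.1, -0.8, -1.1]
width: 0.0005
t: 16.25
eef_pos: [0.4862, 0.1674, 0.4855]
ee_rot: [3.141, 0.0, -1.282]
force: [-0.3, -0.3, 0.1]
width: 0.0006
t: 16.88
eef_pos: [0.4274, 0.3672, 0.4844]
ee_rot: [3.14, -0.001, -1.284]
force: [0.1, -0.5, -0.9]
width: 0.0006
[[280.3, 208.1], [250.1, 146.9]]
[[280.5, 204.8], [250.1, 143.8]]
16.975 [0.42764212 0.36479412 0.48502189] [-0.37224893 -0.24118917  0.14660951]
beaker [([328.0, 111.0, 364.0, 146.0], 0.59)]
bottle [([222.0, 137.0, 257.0, 172.0], 0.64)]
jar [([224.0, 138.0, 256.0, 171.0], 0.61)]
boat [([216.0, 208.0, 252.0, 252.0], 0.77)]
rack [([404.0, 153.0, 441.0, 209.0], 0.59)]
spatula [([376.0, 176.0, 407.0, 259.0], 0.85)]
brush [([173.0, 227.0, 217.0, 311.0], 0.62)]
lid [([270.0, 163.0, 384.0, 306.0], 0.97)]
flap []
```

View pics/s10.png

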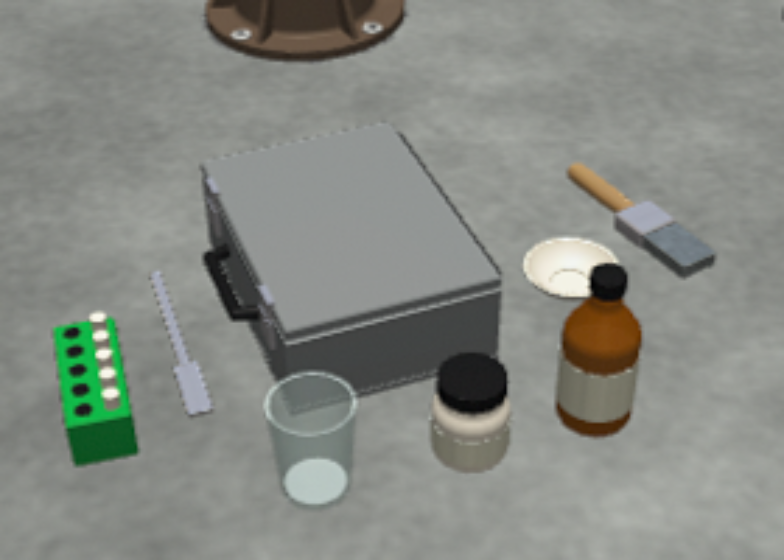

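View pics/t10.png

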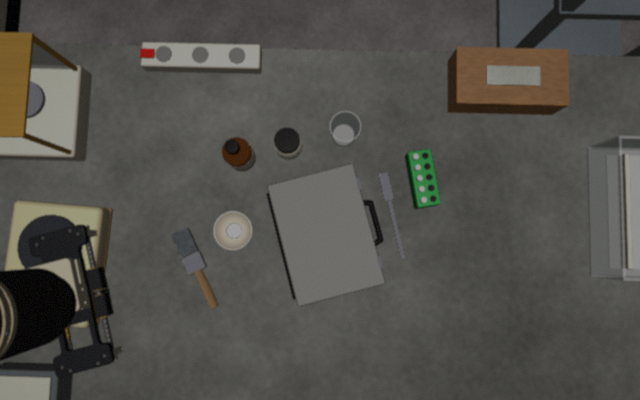

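```bash
python3 -c "
from station import arm
print(arm.job_done())"
```

```text
the job is handed in; nothing more can be done
None
```

The flap is folded down and the lid is shut, done in that order with the closed fingers only. Nothing was gripped. I handed the job in at about 17 s of the 54 s, with the arm clear of everything.

- **Flap:** I pushed it over slowly and pressed it to its stop. The press read about 11 N, with the fingertip at 64.3 mm against an expected 64 mm. The camera view before closing the lid also matched a flap angle of 0.
- **Lid:** I swung it over from behind at about 0.06 m/s and slowed down for the last part. The final press read about 14 N, with the fingertip at 88.7 mm against an expected 88.5 mm. After backing off, the lid corner in the picture matched an angle of 0 to within about 2 pixels (208 rows seen, 208.1 predicted).
- **Surroundings:** The bottle, dish, rack, spatula, brush and beaker are all where they were, within about 4 pixels in the top view.

Three checks were less clean:
- **Jar:** In the last look the network marked the bottle as the jar. I could only confirm by eye that the jar has not moved.
- **Top camera:** My first fit of the case was up to about 4 pixels off in the top view, probably lens distortion. The wrist view and the contact heights supported the pose I used.
- **Weights:** I could not see them once the flap was down, so I could not check them afterwards.

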